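# Clamp a sample jar on the bench shaker and lock the hold-down arm with its pin

### The job

Get the shaker ready for its run: stand the beige-capped sample jar in the black nest of the shaker's platform, swing the hold-down arm right down over the jar so that its fork drops over the front lug, then push the red-handled lock pin through the fork and the lug, from whichever side is free, until its collar is fully home, and let go. Take care not to knock over the jar or disturb the wash bottle, the steel cup, the white jar or the timer.

Things in the scene. Friction and masses are not known exactly. Their poses are not given: they have to be found in the camera images.
- shaker: Low bench shaker, fixed to the worktop: white housing 200 mm (x) by 140 mm (y), platform 210 x 150 mm, its top 58 mm up. Origin on the worktop under its middle; +z up, -x its front (panel, towards the robot), +y left. Yaw varies by 10 degrees. Left of it (world y above 0.08) stand a hotplate and a tall overhead stirrer that overhangs it: draw the arm back before sweeping past them from the left.
- nest (a point): Middle of the inner floor of the jar nest on the platform, 61 mm above the worktop, on the shaker's own axis. The nest is a black cup, inner diameter 63 mm, outer 71 mm, its rim 13 mm above this floor (74 mm above the worktop). A jar stands in it with its own origin on this point. Axes as shaker.
- hold_hinge (a point): Middle of the hold-down arm's hinge axis, at the rear of the platform: 72 mm along the shaker's +x from its middle, 124 mm above the worktop. The hinge axis is the shaker's y axis. Axes as shaker.
- hold_down (a joint): Angle of the hold-down arm in rad: 0 = right down (level, against its stop, fork over the lug, pad just over the jar's cap), 1.57 = standing upright, 1.95 = leaning back against its rear stop. It starts open, at about 1.6 to 1.8. Stiff hinge: it stays where it is left; it takes about 2 to 4 N at the grip to swing it either way, and a little more to start.
- hold_grip (a point): Middle of the arm's black rubber grip: a round rod 16 mm in diameter, 36 mm long, the outermost part of the arm, pointing along it. With the arm down this point lies 171 mm in front (shaker's -x) of the hinge axis and 9.5 mm above it; it swings up and back about the hinge as the angle grows. Axes: x along the arm towards the hinge, y the hinge axis.
- eye (a point): Centre of the eye (12.6 mm hole along the shaker's y) in the fixed front lug, a plate 12 mm thick in y, 26 mm wide in x: 62 mm in front of the shaker's middle, 124 mm above the worktop. With the arm down its fork straddles the lug: two cheeks with 12.6 mm holes in line with the eye, outer faces 17 mm either side of it, fork top 18 mm above it. The pin may enter from +y or -y. Axes as shaker.
- jar: Sample jar with a beige screw cap, 0.1 to 0.25 kg, 47 mm tall: body 56 mm in diameter up to 38 mm, cap 48 mm in diameter above. Origin at the centre of its underside, +z up. Starts upright on the worktop beside the shaker's front part, left or right of it, about 140 mm from the shaker's middle line.
- lock_pin: Lock pin, 0.08 kg, lying level on the worktop right of the shaker: red ribbed square grip 44 mm long, 20 mm wide, 20 mm high, then a steel collar and a round steel shank. Origin under the middle of the grip, +x along the pin to its tip, +z up; the pin's axis is 10 mm above the origin; centre of mass 12 mm in front of it. The tip starts pointing away from the robot, up to 40 degrees either way.
- pin_tip (a point): Tip of the pin's shank, on its axis, 84 mm in front of the origin. The shank is 10 mm in diameter and 58 mm long from the collar's face (26 mm in front of the origin; collar 20 mm in diameter, 4 mm thick); its last 8 mm taper to 4.4 mm. Axes as lock_pin.
- pin_seat (a point): Point on the pin's axis 17 mm in front of the collar's face (43 mm in front of the origin): it coincides with eye when the collar bears on the fork's cheek. Axes as lock_pin.
- wash_bottle: Loose wash bottle, red cap and spout, 0.32 kg, easily knocked over: body 66 mm in diameter, 146 mm tall, spout up to 208 mm. Origin on the worktop under the middle of its outline; the body's upright axis is 26 mm from it along its own +y, the spout reaches 60 mm along its -y. Stands left or right of the shaker's front, where the jar is not, and blocks the pin on that side. Leave it alone.
- steel_cup: Stainless steel measuring cup, 84 mm in diameter, 92 mm tall, on the worktop behind and right of the shaker. Origin under its middle. Leave it alone.
- white_jar: White screw-top jar, 82 mm in diameter, 78 mm tall, behind and left of the shaker. Origin under its middle. Leave it alone.
- timer: White timer with blue keys lying on the worktop, 58 x 94 x 23 mm, farther right than the pin. Origin under its middle. Leave it alone.
Things that resemble listed ones, but are neither listed nor needed, are in the scene too. Of the things like the jar, leave any that is brown; of the rest the larger one is meant.

How it is judged:
By the outcome, as a careful person would: the job done as asked, in the order asked, and still so for the second after the job is handed in, with the robot touching nothing.
It also fails if it takes over 72 s, if anything falls off the work surface, if the arm or the gripper's body presses on something with over 40 N, if the wrist force passes 120 N, or if a joint passes its speed limit or range.

### The arm

A 7-joint arm with a two-finger parallel gripper is mounted at the origin on a cart in front of the work surface, level with it; the furniture and walls round the work are solid. World frame = base frame: x ahead of the robot, y to its left, z up, the work surface at z = 0. Lengths are in m, angles in rad, forces in N, time in s.
With the tool pointing down it reaches from about 0.4 to 0.85 m from the base axis. Payload 4.4 kg.
Tool frame: the origin (TCP) lies between the finger pads; the fingertips stand 19 mm ahead of it and the grasp point (between the pads) is the TCP; z points along the fingers, y is the line along which they close (so a half turn about z gives the same grasp; the last joint's range is limited). The gripper opens to 94 mm and grips with 3 to 60 N. Pads are 16 mm wide; open, the fingers measure 119 mm over their backs; the gripper's body (75 mm by 177 mm) begins 78 mm behind the grasp point.
Start: joints at [-0.066, 0.628, 0.038, 1.517, -0.027, 0.996, -0.02], TCP at [0.65, 0, 0.224] pointing down, gripper open.
Joint ranges: [-3.06, 3.06], [-0.37, 2.12], [-1.25, 1.32], [0.18, 2.47], [-1.1, 4.24], [0.23, 1.98], [-2.94, 2.94]. Speed limits (rad/s): [2.57, 2.57, 3.14, 3.14, 3.14, 3.14, 3.14].

### API

Orientations are given as a unit quaternion [x, y, z, w].
In Python, from station import r, vision gives the robot as it stands. The module is installed in compiled form; this text tells all that it offers.
- The arm moves only by the shell command python3 -m jog 'ROWS' [FORCE]. ROWS is a JSON object whose one key "commands" holds a list of rows, each a list of 3 entries, a list of its own where there are three numbers: the shift along the tool's x, y, z in m, then the turn, a rotation vector about the tool's x, y, z in rad, then the closure, from 0 (fully open) to 1 (shut). In form: {"commands": [[[dx, dy, dz], [ax, ay, az], hand], ...]}. A call has exactly 5 rows; each row shifts and turns the commanded pose from where the row before left it, along the tool's axes as they then stand; what a row does not reach is not made up. A row lasts 1/8 s, in which the tool goes at most 62.5 mm and 10.7 degrees, less where a joint would pass 70% of its speed; a pose out of reach is approached as far as the arm can. A call with a gripper value outside its range is refused whole. The fingers move at their own pace and stop on an object; FORCE is the grip in N (left out, the last holds). Time passes only in rows, so rows that do not move let the fingers close, or fill a call up. It gives the time, the measured TCP pose, the force, the opening and the grip force at its end, in the units of the state.
- r.read_state(): the state, without advancing time (a new reading comes with each control period).
- vision.snapshot(name): name is "scene" or "side" or "wrist"; returns (picture, depth): 400x640x3 uint8, blue, green, red; 400x640 float32, m along the optical axis (not along the pixel's ray), 0 where there is no reading.
- vision.camera_params(name): a dict with "mtx" (3x3 intrinsics, pixels), "dist_coeffs" ([k1, k2, p1, p2, k3] as OpenCV has them; the pictures are not rectified), "extrinsics" (4x4, takes a point from world to camera coordinates). Camera axes: x right, y up, looking along -z (the intrinsics and any distortion apply to the point x, -y, -z); pixel columns grow to the right and rows downward; lengths in m; the calibration is good to about 2 mm. A picture is of the moment at which its call begins: read the wrist's pose just before it. camera_params takes no time and is no camera call; for the wrist camera it gives the pose at the moment of the call.
- r.job_done(): hands the job in; it is judged then, once.
Trained networks look in the newest picture that a camera, given by its name, has taken for a name from the list of things; names that differ only in an ending like _2 or _b are one class to them, and where a whole thing is asked for, a point or a joint stands for the part that bears it (a point fixed in the world has none). Each returns a list of dicts, best first, with "p" (0 to 1); they miss things now and then, are a little off and sometimes report something else, mostly with a low value. They report only what shows in the picture. A call takes as long as a camera call. They do not tell look-alikes from the thing itself.
- vision.look_for(thing, camera): "bbox" ([left, top, right, bottom] in pixels, round what is visible of it).
- vision.cut_out(thing, camera): "pixels" (400x640 bool, what is visible of it) and "bbox" ([left, top, right, bottom] in pixels, round what is visible of it).
The state is a dict: "clock": time; "joints": joint angles; "joint_vel": joint speeds; "effort": joint torques, N m; "tcp_pos": TCP position; "tool_rot": TCP orientation; "wrist_force": force on the tool from outside, world axes, zero at the start; "ft_torque": the same for the moment, N m; "opening": finger opening in m; "finger_force": force on a finger pad.
Only numpy, scipy, OpenCV 4.12 (cv2) and the standard library are available. Lean on these libraries where they do the work, as an engineer would, in place of code of your own. Each camera call takes 0.05 s, during which the arm holds its last target. There are 200 camera calls.

## Working session

There is one attempt and no reset: what is moved stays moved. The work goes in short steps, Python scripts to look and compute and a shell command to move; the robot and the scene stay as the last step left them, time stands still between calls to the robot, and variables do not carry over. Pictures are saved under pics/ and viewed, at most 10 in all, crops included, and the job is handed in when it is done.

```bash
mkdir -p pics
cat > h.py <<'E'
import numpy as np, cv2
from scipy.spatial.transform import Rotation as R
from station import r, vision
def cam(n):
    p=vision.camera_params(n); return np.array(p["mtx"],float),np.array(p["dist_coeffs"],float),np.array(p["extrinsics"],float)
def backproj(n,uv,d,c=None):
    K,D,E=c or cam(n); uv=np.asarray(uv,float).reshape(-1,1,2)
    q=cv2.undistortPoints(uv,K,D).reshape(-1,2); d=np.asarray(d,float).reshape(-1)
    P=np.c_[q[:,0]*d,-q[:,1]*d,-d]
    return (P-E[:3,3])@E[:3,:3]
def proj(n,P,c=None):
    K,D,E=c or cam(n); P=np.asarray(P,float).reshape(-1,3)@E[:3,:3].T+E[:3,3]
    P=P*[1,-1,-1]; return cv2.projectPoints(P,np.zeros(3),np.zeros(3),K,D)[0].reshape(-1,2)
def cloud(n,mask,depth,c=None):
    v,u=np.nonzero(mask&(depth>0)); return backproj(n,np.c_[u,v],depth[v,u],c)
E
cat > a.py <<'E'
from h import *
s=r.read_state(); print(s)
for n in ["scene","side"]:
    im,d=vision.snapshot(n); cv2.imwrite(f"pics/{n}0.png",im); np.save(f"{n}0.npy",d)
    c=cam(n)
    print(n,"campos",(-c[2][:3,:3].T@c[2][:3,3]).round(3))
    for t in ["jar","lock_pin","shaker","hold_down","wash_bottle","steel_cup","white_jar","timer"]:
        for o in vision.cut_out(t,n)[:4]:
            P=cloud(n,o["pixels"],d,c)
            if len(P)==0: print(t,o["p"],o["bbox"]);continue
            print(t,round(o["p"],2),np.round(o["bbox"]),len(P),np.median(P,0).round(3),np.percentile(P,3,0).round(3),np.percentile(P,97,0).round(3))
E
python3 a.py
```

```text
{'clock': 0.0, 'joints': array([-0.06579   ,  0.62932435,  0.03843664,  1.51835926, -0.02699383,
        0.9962897 , -0.0199907 ]), 'joint_vel': array([ 9.92332090e-05, -2.22482015e-04,  2.65932551e-03,  6.61052108e-04,
       -1.99920738e-05,  6.19476500e-04,  6.13491168e-04]), 'effort': array([ 1.05774864e-04, -5.49729431e+01,  1.14371493e+00, -1.86633307e+01,
       -5.21096285e-02,  2.37884105e-02,  1.36332897e-04]), 'tcp_pos': array([6.49372050e-01, 2.39991900e-05, 2.23570909e-01]), 'tool_rot': array([ 7.07103944e-01,  7.07109005e-01, -6.67483909e-04, -6.49604510e-04]), 'wrist_force': array([ 0.29435037, -0.47926257, -0.02637082]), 'ft_torque': array([-0.02904726, -0.02166897,  0.04669299]), 'finger_force': 0.0, 'opening': 0.09423193987946689}
scene campos [ 0.224 -0.814  0.9  ]
jar 0.73 [212. 172. 229. 197.] 390 [0.421 0.    0.026] [ 0.398 -0.017  0.003] [0.449 0.03  0.049]
jar 0.7 [277. 144. 286. 162.] 177 [0.635 0.022 0.017] [0.62  0.008 0.001] [0.655 0.043 0.036]
jar 0.63 [244. 163. 265. 185.] 323 [ 0.526 -0.013  0.041] [ 0.504 -0.031  0.006] [0.555 0.016 0.049]
lock_pin 0.6
[... 1713 characters left out ...]
0.644 -0.183  0.125] [ 0.703 -0.145  0.301]
wash_bottle 0.84 [291. 186. 311. 247.] 1125 [ 0.519 -0.304  0.09 ] [ 0.493 -0.315  0.001] [ 0.552 -0.277  0.166]
steel_cup 0.69 [352. 205. 387. 250.] 1068 [ 0.7   -0.367  0.058] [ 0.665 -0.39   0.007] [ 0.741 -0.31   0.091]
steel_cup 0.45 [316. 265. 346. 276.] 209 [ 0.553 -0.45   0.015] [ 0.53  -0.468 -0.001] [ 0.589 -0.429  0.021]
white_jar 0.76 [334. 154. 359. 184.] 620 [ 0.748 -0.062  0.059] [ 0.718 -0.077  0.007] [ 0.788 -0.01   0.08 ]
timer 0.82 [302. 287. 330. 322.] 792 [ 0.477 -0.552  0.02 ] [ 0.45  -0.587  0.002] [ 0.506 -0.504  0.023]
timer 0.52 [267. 119. 350. 218.] 2571 [ 0.617 -0.176  0.059] [ 0.475 -0.23   0.015] [ 0.69  -0.087  0.269]
```

Run:
```python
import cv2
im=cv2.imread("pics/scene0.png")
cv2.imwrite("pics/c1.png",cv2.resize(im[90:365,195:400],None,fx=2.9,fy=2.18*1,interpolation=cv2.INTER_CUBIC) if 0 else cv2.resize(im[85:300,195:400],None,fx=2.79,fy=2.79,interpolation=cv2.INTER_CUBIC))
from h import *
im,d=vision.snapshot("wrist"); cv2.imwrite("pics/w0.png",im); np.save("w0.npy",d)
c=cam("wrist"); print((-c[2][:3,:3].T@c[2][:3,3]).round(3))
for t in ["jar","shaker","hold_down"]:
    for o in vision.cut_out(t,"wrist")[:4]:
        P=cloud("wrist",o["pixels"],d,c); print(t,round(o["p"],2),np.round(o["bbox"]),len(P))
        if len(P): print(np.median(P,0).round(3),np.percentile(P,3,0).round(3),np.percentile(P,97,0).round(3))
```

```text
[0.651 0.071 0.385]
jar 0.84 [199. 166. 246. 215.] 2048
[ 0.54  -0.001  0.047] [ 0.515 -0.026  0.011] [0.561 0.019 0.049]
jar 0.83 [ 98. 152. 165. 198.] 2511
[0.434 0.014 0.047] [ 0.407 -0.011  0.007] [0.452 0.037 0.049]
jar 0.7 [297. 143. 330. 181.] 935
[0.641 0.03  0.034] [0.624 0.013 0.011] [0.657 0.046 0.036]
jar 0.22 [175. 240. 358. 376.] 11360
[ 0.604 -0.12   0.059] [ 0.495 -0.221  0.028] [ 0.678 -0.072  0.136]
shaker 0.65 [176. 239. 357. 375.] 11285
[ 0.603 -0.12   0.059] [ 0.494 -0.221  0.028] [ 0.678 -0.072  0.136]
hold_down 0.59 [312. 357. 339. 378.] 463
[ 0.649 -0.15   0.136] [ 0.637 -0.167  0.129] [ 0.66  -0.148  0.152]
```

View pics/c1.png

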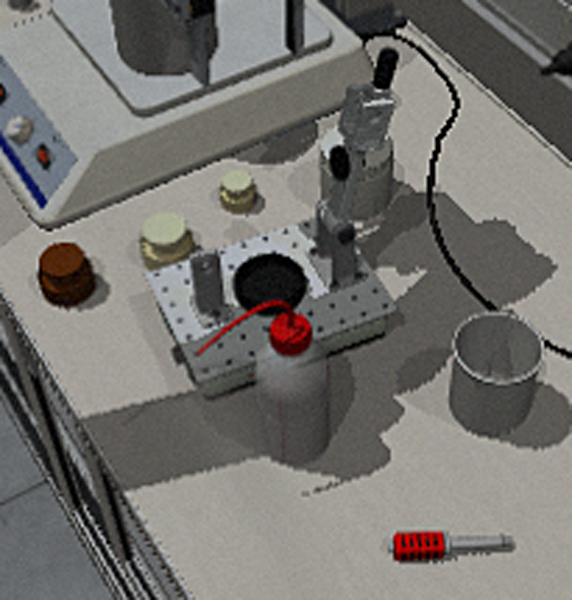

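View pics/w0.png

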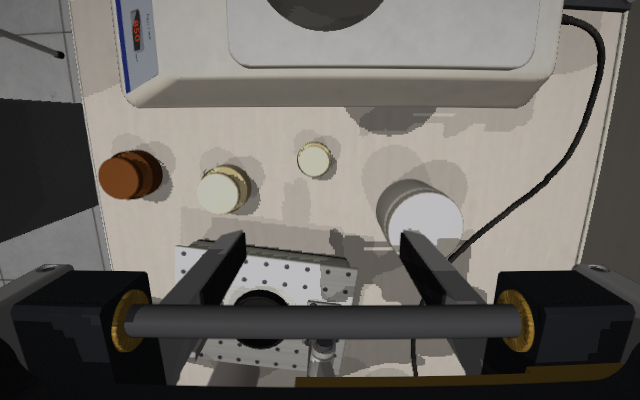

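Wrist view: brown jar (130,175) is excluded. The large beige jar (222,190) and small beige jar (314,159) remain, so the larger one is the target. The wash bottle is on the right, so the pin enters from the left (+y).

```bash
cat > m.py <<'E'
from h import *
def circ(P):
    A=np.c_[2*P[:,:2],np.ones(len(P))]; x=np.linalg.lstsq(A,(P[:,:2]**2).sum(1),rcond=None)[0]
    return x[:2],np.sqrt(x[2]+x[:2]@x[:2])
S={}
for n in ["scene","side","wrist"]:
    im=cv2.imread({"scene":"pics/scene0.png","side":"pics/side0.png","wrist":"pics/w0.png"}[n]); d=np.load({"scene":"scene0.npy","side":"side0.npy","wrist":"w0.npy"}[n])
    c=cam(n); v,u=np.nonzero(d>0); P=backproj(n,np.c_[u,v],d[v,u],c); C=im[v,u].astype(int)
    if n=="wrist":
        k=~((P[:,2]>0.15)); P,C=P[k],C[k]
    S[n]=(P,C)
    m=(abs(P[:,2]-0.048)<.006)&(np.hypot(P[:,0]-.535,P[:,1]+.007)<.04)
    q=P[m]; 
    if len(q)>20: (a,b),rad=cv2.minEnclosingCircle(q[:,:2].astype(np.float32)); print(n,"cap",np.array([a,b,rad]).round(4),q.mean(0).round(4),np.median(q[:,2]).round(4))
    m=(abs(P[:,2]-0.059)<.004)&(np.hypot(P[:,0]-.59,P[:,1]+.15)<.16)&(P[:,1]<-.05)&(P[:,1]>-.27)
    q=P[m]; rect=cv2.minAreaRect((q[:,:2]*1000).astype(np.float32)); print(n,"plat",len(q),np.round(rect[0],1),np.round(rect[1],1),round(rect[2],2),np.median(q[:,2]).round(4))
    m=(P[:,2]>.066)&(P[:,2]<.08)&(C.max(1)<60)&(np.hypot(P[:,0]-.59,P[:,1]+.15)<.07)
    q=P[m]; print(n,"rim",len(q)); 
    if len(q)>20:(a,b),rad=cv2.minEnclosingCircle(q[:,:2].astype(np.float32)); print(np.array([a,b,rad]).round(4),q.mean(0).round(4))
    m=(P[:,2]>.085)&(P[:,2]<.16)&(abs(P[:,0]-.535)<.04)&(P[:,1]<-.10)&(P[:,1]>-.22)
    q=P[m]; print(n,"lug",len(q)); 
    if len(q)>5: print(np.percentile(q,[3,50,97],axis=0).round(4).tolist())
    m=(P[:,2]>.27)&(abs(P[:,0]-.68)<.05)&(P[:,1]<-.12)&(P[:,1]>-.22); q=P[m]
    if len(q)>5: print("grip",len(q),np.percentile(q,[3,50,97],axis=0).round(4).tolist())
P=np.vstack([S[n][0] for n in S]); 
m=(abs(P[:,2]-0.059)<.003)&(abs(P[:,0]-.59)<.14)&(P[:,1]<-.05)&(P[:,1]>-.265)
print("all",cv2.minAreaRect((P[m][:,:2]*1000).astype(np.float32)))
E
python3 m.py
```

```text
scene cap [ 0.5312 -0.0063  0.025 ] [ 0.5309 -0.0079  0.0466] 0.0468
scene plat 2005 [ 575.3 -151.4] [153.  211.1] 82.28 0.058
scene rim 188
[ 0.5867 -0.1607  0.0674] [ 0.5906 -0.1527  0.0718]
scene lug 179
[[0.5008, -0.1509, 0.0871], [0.5124, -0.1472, 0.1165], [0.5254, -0.1367, 0.1378]]
grip 124 [[0.6695, -0.1749, 0.2702], [0.6903, -0.1711, 0.2895], [0.7027, -0.1562, 0.3093]]
side cap [ 0.5331 -0.0048  0.0245] [ 0.5281 -0.0047  0.0462] 0.0463
side plat 1048 [ 591.6 -134.7] [190.9 233.4] 81.98 0.0577
side rim 60
[ 0.576  -0.1526  0.0363] [ 0.5861 -0.1504  0.0707]
side lug 124
[[0.5033, -0.1514, 0.0864], [0.515, -0.1469, 0.1153], [0.5274, -0.1374, 0.1372]]
grip 79 [[0.6835, -0.1767, 0.2702], [0.6922, -0.1721, 0.2896], [0.7025, -0.1652, 0.3056]]
wrist cap [ 0.5344 -0.0053  0.0237] [ 0.5351 -0.0048  0.0476] 0.0477
wrist plat 8654 [ 575.5 -171.3] [192.5 209.6] 82.39 0.0589
wrist rim 646
[ 0.5958 -0.1526  0.051 ] [ 0.5818 -0.1489  0.0721]
wrist lug 207
[[0.5231, -0.1498, 0.1108], [0.5285, -0.1433, 0.1297], [0.5299, -0.1379, 0.138]]
all ((596.87109375, -156.84463500976562), (274.5941162109375, 199.80511474609375), 2.9980528354644775)
```

```bash
cat >> m.py <<'E'
print('----')
yaw=np.radians(-7.7); X=np.array([np.cos(yaw),np.sin(yaw)]); Y=np.array([-X[1],X[0]]); c0=np.array([.5753,-.1514])
for n in S:
    P,C=S[n]; q=np.c_[(P[:,:2]-c0)@X,(P[:,:2]-c0)@Y,P[:,2]]*1000
    m=(q[:,2]>71)&(q[:,2]<78)&(abs(q[:,0])<50)&(abs(q[:,1])<45)&(C.max(1)<70)
    if m.sum(): print(n,"rim top",m.sum(),q[m].min(0).round(1),q[m].max(0).round(1)); (a,b),rad=cv2.minEnclosingCircle(q[m][:,:2].astype(np.float32)); print(a,b,rad)
    m=(q[:,2]>85)&(q[:,2]<160)&(q[:,0]<-35)&(q[:,0]>-100)&(abs(q[:,1])<30)
    if m.sum(): print("lug",np.percentile(q[m],[2,98],axis=0).round(1).tolist())
    m=(q[:,2]>58)&(q[:,2]<145)&(abs(q[:,0]-72)<40)&(abs(q[:,1])<40)
    if m.sum(): print("hinge",np.percentile(q[m],[2,98],axis=0).round(1).tolist())
    m=(q[:,2]>270)&(abs(q[:,0]-100)<60)&(abs(q[:,1])<40)
    if m.sum(): print("grip",np.percentile(q[m],[2,50,98],axis=0).round(1).tolist())
    m=(C[:,2]>120)&(C[:,1]<60)&(P[:,1]<-.18)&(P[:,1]>-.35)&(P[:,2]>.1)
    s=P[m]; 
    if len(s): o=np.argsort(s[:,1]); print("red",s[o[::max(1,len(o)//8)]].round(3).tolist())
A=np.vstack([S[n][0] for n in S])
for y0 in np.arange(.03,.3,.03):
  print(round(y0,2),[ (lambda z: round(float(np.percentile(z,98)),3) if len(z)>3 else None)(A[(abs(A[:,1]-y0)<.015)&(abs(A[:,0]-x0)<.03)][:,2]) for x0 in np.arange(.4,.85,.06)])
E
python3 m.py | sed -n '/----/,$p'
```

```text
----
scene rim top 80 [-34.7 -34.8  71. ] [34.5 34.6 77.4]
-0.13161267340183258 -0.44838395714759827 36.070091247558594
lug [[-74.9, -7.7, 86.6], [-49.4, 5.3, 138.2]]
hinge [[34.5, -36.5, 58.2], [95.7, 28.7, 140.9]]
grip [[93.5, -9.1, 270.1], [116.5, -3.9, 289.5], [129.3, 11.1, 309.5]]
red [[0.518, -0.297, 0.168], [0.515, -0.289, 0.165], [0.523, -0.285, 0.164], [0.515, -0.282, 0.204], [0.515, -0.28, 0.167], [0.538, -0.279, 0.166], [0.538, -0.278, 0.167], [0.461, -0.275, 0.193], [0.519, -0.269, 0.168]]
side rim top 35 [-28.7 -37.3  71. ] [32.8 34.3 76.2]
0.29805874824523926 -1.140356421470642 36.14472579956055
lug [[-72.9, -7.5, 86.1], [-47.7, 6.4, 137.6]]
hinge [[33.1, -36.1, 58.2], [97.9, 26.8, 139.9]]
grip [[109.2, -9.2, 270.1], [119.3, -4.7, 289.6], [129.2, 3.5, 306.7]]
red [[0.524, -0.297, 0.167], [0.534, -0.293, 0.166], [0.519, -0.288, 0.166], [0.509, -0.284, 0.165], [0.52, -0.282, 0.164], [0.5, -0.28, 0.207], [0.495, -0.279, 0.204], [0.539, -0.276, 0.167], [0.52, -0.273, 0.166]]
wrist rim top 417 [-27.5 -33.7  71. ] [32.2 36.5 76.5]
3.825559377670288 1.0577667951583862 36.03620529174805
lug [[-53.2, -5.2, 109.9], [-46.3, 7.2, 138.1]]
hinge [[34.1, -38.0, 58.2], [104.6, 39.0, 141.8]]
0.03 [0.049, 0.048, 0.046, 0.346, 0.037, 0.344, 0.003, 0.002]
0.06 [0.002, 0.003, 0.003, 0.002, 0.015, 0.003, 0.002, 0.002]
0.09 [0.003, 0.054, 0.06, 0.556, 0.53, 0.06, 0.547, 0.544]
0.12 [0.027, 0.067, 0.079, 0.305, 0.102, 0.102, 0.102, 0.102]
0.15 [0.026, 0.068, 0.079, 0.23, 0.455, 0.202, 0.103, 0.102]
0.18 [0.027, 0.068, 0.079, 0.518, 0.451, 0.216, 0.104, 0.102]
0.21 [0.004, 0.074, 0.079, 0.527, None, 0.236, 0.21, 0.225]
0.24 [0.025, 0.069, 0.079, 0.25, 0.25, 0.25, 0.21, 0.223]
0.27 [0.027, 0.068, 0.08, 0.103, 0.251, 0.25, 0.211, 0.103]
0.3 [0.027, 0.067, 0.079, 0.104, 0.103, None, 0.103, 0.103]
```

```bash
python3 -m jog '{"commands":[[[-0.016,-0.024,0],[0,0,0],0.25],[[-0.016,-0.024,0],[0,0,0],0.25],[[-0.016,-0.024,0],[0,0,0],0.25],[[-0.016,-0.024,0],[0,0,0],0.25],[[-0.016,-0.024,0],[0,0,0],0.25]]}' 20
python3 -m jog '{"commands":[[[0,0,0],[0,0,-0.1436],0.25],[[0,0,0],[0,0,-0.1436],0.25],[[0,0,0],[0,0,-0.1436],0.25],[[0,0,0],[0,0,-0.1436],0.25],[[0,0,0],[0,0,-0.1436],0.25]]}'
python3 -m jog '{"commands":[[[0,0,0],[0,0,-0.1436],0.25],[[0,0,0],[0,0,-0.1436],0.25],[[0,0,0],[0,0,-0.1436],0.25],[[0,0,0],[0,0,-0.1436],0.25],[[0,0,0],[0,0,-0.1436],0.25]]}'
cat > go.py <<'E'
import sys
from h import *
def go(T,yaw=None,im=None):
    s=r.read_state(); q=R.from_quat(s["tool_rot"]); d=q.inv().apply(np.array(T)-s["tcp_pos"])
    print("t",round(s["clock"],2),"tcp",s["tcp_pos"].round(4),"shift tool",d.round(4),"toolx",q.as_matrix()[:,0].round(3),"z",q.as_matrix()[:,2].round(3),"F",s["wrist_force"].round(1),"open",round(s["opening"],4),"ff",round(s["finger_force"],1))
if __name__=="__main__": go([float(a) for a in sys.argv[1:4]])
E
python3 go.py .533 -.0055 .036
```

```text
clock: 1.72
tcp_pos: [0.5293, -0.0805, 0.2247]
tool_rot: [0.707, 0.707, 0.0, 0.0]
wrist_force: [0.2, 1.0, 1.0]
opening: 0.0702
finger_force: 0.0
clock: 2.35
tcp_pos: [0.5301, -0.08, 0.2246]
tool_rot: [0.412, 0.911, 0.0, 0.0]
wrist_force: [-0.0, -0.1, 0.6]
opening: 0.0702
finger_force: 0.0
clock: 2.98
tcp_pos: [0.5301, -0.0801, 0.2246]
tool_rot: [0.065, 0.998, -0.0, 0.0]
wrist_force: [0.1, 0.6, 0.5]
opening: 0.0703
finger_force: 0.0
t 2.98 tcp [ 0.5301 -0.0801  0.2246] shift tool [0.0068 0.0744 0.1886] toolx [-0.992  0.13  -0.   ] z [ 0. -0. -1.] F [0.1 0.6 0.5] open 0.0703 ff 0.0
```

```bash
python3 -m jog '{"commands":[[[0.0022,0.0248,0.02],[0,0,0],0.25],[[0.0022,0.0248,0.02],[0,0,0],0.25],[[0.0022,0.0248,0.02],[0,0,0],0.25],[[0,0,0.01],[0,0,0],0.25],[[0,0,0],[0,0,0],0.25]]}'
cat > see.py <<'E'
import sys
from h import *
n,out=sys.argv[1:3]; im,d=vision.snapshot(n); np.save(out+".npy",d); cv2.imwrite(f"pics/{out}_full.png",im)
if len(sys.argv)>3:
    a,b,c,e=map(int,sys.argv[3:7]); im=im[b:e,a:c]; f=min(700/im.shape[1],560/im.shape[0]); im=cv2.resize(im,None,fx=f,fy=f)
cv2.imwrite(f"pics/{out}.png",im)
E
python3 see.py wrist w1
python3 - <<'E'
from h import *
d=np.load("w1.npy"); c=cam("wrist"); v,u=np.nonzero(d>0); P=backproj("wrist",np.c_[u,v],d[v,u],c)
m=(P[:,2]>.044)&(P[:,2]<.052)&(np.hypot(P[:,0]-.533,P[:,1]+.006)<.035); q=P[m]
print(m.sum(),cv2.minEnclosingCircle(q[:,:2].astype(np.float32)),q.mean(0),np.percentile(q,[2,98],axis=0))
E
python3 go.py .533 -.0055 .036
```

```text
clock: 3.6
tcp_pos: [0.5331, -0.0066, 0.154]
tool_rot: [0.068, 0.998, -0.001, -0.001]
wrist_force: [-0.3, -0.5, -0.4]
opening: 0.0706
finger_force: 0.0
2184 ((0.5342392921447754, -0.005860075820237398), 0.024075966328382492) [ 0.5333192  -0.00578967  0.04812459] [[ 0.51244297 -0.02680051  0.04645974]
 [ 0.55486376  0.0152518   0.04956752]]
t 3.65 tcp [ 0.5336 -0.0069  0.1546] shift tool [0.0008 0.0014 0.1186] toolx [-0.991  0.136 -0.   ] z [-0.    -0.001 -1.   ] F [ 0.  -0.2  0.7] open 0.0706 ff 0.0
```

View pics/w1.png

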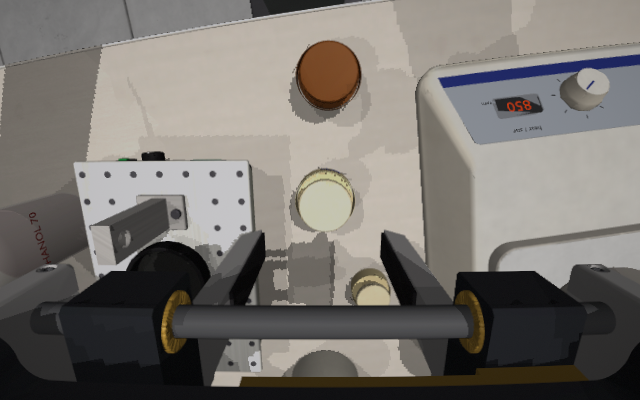

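The large beige jar at (325,205) sits between the fingers. The brown jar is at (328,72) and the small one at (372,288), both clear. I'll descend and grip.

```bash
python3 -m jog '{"commands":[[[0,0.001,0.03],[0,0,0],0.25],[[0,0,0.03],[0,0,0],0.25],[[0,0,0.03],[0,0,0],0.25],[[0,0,0.018],[0,0,0],0.25],[[0,0,0.010],[0,0,0],0.25]]}' 20
python3 -m jog '{"commands":[[[0,0,0],[0,0,0],0.7],[[0,0,0],[0,0,0],0.7],[[0,0,0],[0,0,0],0.7],[[0,0,0],[0,0,0],0.7],[[0,0,0],[0,0,0],0.7]]}' 20
python3 -m jog '{"commands":[[[0,0,-0.02],[0,0,0],0.7],[[0,0,-0.025],[0,0,0],0.7],[[0,0,-0.025],[0,0,0],0.7],[[0,0,-0.025],[0,0,0],0.7],[[0,0,-0.005],[0,0,0],0.7]]}' 20
python3 go.py .5752 -.1517 .136
```

```text
clock: 4.28
tcp_pos: [0.534, -0.0058, 0.0363]
tool_rot: [0.068, 0.998, -0.0, 0.0]
wrist_force: [0.5, -0.1, 0.3]
opening: 0.0703
finger_force: 0.0
clock: 4.9
tcp_pos: [0.5342, -0.0046, 0.0372]
tool_rot: [0.067, 0.998, -0.0, 0.001]
wrist_force: [0.3, -1.1, 6.2]
opening: 0.0553
finger_force: 20.0
clock: 5.52
tcp_pos: [0.5342, -0.0042, 0.1375]
tool_rot: [0.067, 0.998, 0.0, 0.001]
wrist_force: [-0.2, -0.8, -2.3]
opening: 0.0548
finger_force: 20.0
t 5.53 tcp [ 0.5342 -0.0042  0.1375] shift tool [-0.0604 -0.1407  0.0016] toolx [-0.991  0.134 -0.002] z [ 0.002  0.    -1.   ] F [-0.2 -0.8 -2.3] open 0.0548 ff 20.0
```

```bash
python3 -m jog '{"commands":[[[-0.02,0,0],[0,0,0],0.7],[[-0.02,-0.02,0],[0,0,0],0.7],[[-0.0205,-0.04,0],[0,0,0],0.7],[[0,-0.04,0],[0,0,0],0.7],[[0,-0.03,0],[0,0,0],0.7]]}' 20
python3 -m jog '{"commands":[[[0,-0.0107,0],[0,0,0],0.7],[[0,0,0],[0,0,0],0.7],[[0,0,0],[0,0,0],0.7],[[0,0,0],[0,0,0],0.7],[[0,0,0],[0,0,0],0.7]]}' 20
python3 go.py .5752 -.1517 .098
python3 see.py wrist w2
```

```text
clock: 6.15
tcp_pos: [0.5748, -0.1434, 0.1347]
tool_rot: [0.068, 0.998, -0.0, -0.001]
wrist_force: [-0.1, 0.2, -2.2]
opening: 0.0551
finger_force: 20.0
clock: 6.78
tcp_pos: [0.5749, -0.151, 0.1366]
tool_rot: [0.067, 0.998, 0.0, 0.0]
wrist_force: [0.1, 0.3, -2.2]
opening: 0.0549
finger_force: 20.0
t 6.78 tcp [ 0.5749 -0.151   0.1366] shift tool [-0.0004 -0.0007  0.0386] toolx [-0.991  0.133 -0.   ] z [ 0.  0. -1.] F [ 0.1  0.3 -2.2] open 0.0549 ff 20.0
```

View pics/w2.png

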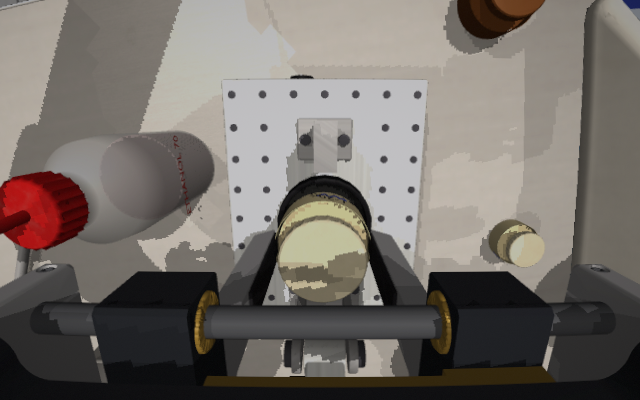

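The jar (324,255) is centred over the nest (324,190) and the platform's middle line (325). I'll lower it.

```bash
python3 -m jog '{"commands":[[[-0.0003,-0.0005,0.012],[0,0,0],0.7],[[0,0,0.01],[0,0,0],0.7],[[0,0,0.008],[0,0,0],0.7],[[0,0,0.006],[0,0,0],0.7],[[0,0,0.001],[0,0,0],0.7]]}' 20
python3 go.py .5752 -.1517 .098
```

```text
clock: 7.45
tcp_pos: [0.5765, -0.1514, 0.1001]
tool_rot: [0.067, 0.998, 0.001, 0.001]
wrist_force: [0.0, 3.0, 10.0]
opening: 0.0555
finger_force: 20.0
t 7.45 tcp [ 0.5765 -0.1514  0.1001] shift tool [ 0.0012 -0.0005  0.0021] toolx [-0.991  0.134 -0.003] z [ 0.003  0.001 -1.   ] F [ 0.  3. 10.] open 0.0555 ff 20.0
```

```bash
python3 -m jog '{"commands":[[[0,0,0],[0,0,0],0.25],[[0,0,0],[0,0,0],0.25],[[0,0,0],[0,0,0],0.25],[[0,0,-0.02],[0,0,0],0.25],[[0,0,-0.04],[0,0,0],0.25]]}' 20
python3 -m jog '{"commands":[[[0.02,0,-0.05],[0,0,0],0.25],[[0.03,0,-0.05],[0,0,0],0.25],[[0.03,0,-0.04],[0,0,0],0.25],[[0.03,0,-0.02],[0,0,0],0.25],[[0,0,0],[0,0,0],0.25]]}' 20
cat > m2.py <<'E'
from h import *
yaw=np.radians(-7.7); X=np.array([np.cos(yaw),np.sin(yaw)]); Y=np.array([-X[1],X[0]]); c0=np.array([.5753,-.1514])
def sh(P): return np.c_[(P[:,:2]-c0)@X,(P[:,:2]-c0)@Y,P[:,2]]*1000
for n in ["wrist","scene"]:
    im,d=vision.snapshot(n); cv2.imwrite(f"pics/m2{n}.png",im); c=cam(n); v,u=np.nonzero(d>0); q=sh(backproj(n,np.c_[u,v],d[v,u],c))
    m=(q[:,2]>95)&(q[:,2]<118)&(np.hypot(q[:,0],q[:,1])<33)
    if m.sum(): print(n,"cap",m.sum(),np.percentile(q[m],[2,50,98],axis=0).round(1).tolist(),cv2.minEnclosingCircle(q[m][:,:2].astype(np.float32)))
    m=(q[:,2]>150)&(q[:,2]<320)&(q[:,0]>40)&(q[:,0]<150)&(abs(q[:,1])<25)
    for z in range(150,320,20):
        k=m&(abs(q[:,2]-z)<10)
        if k.sum()>5: print(z,k.sum(),np.percentile(q[k],[5,50,95],axis=0).round(0).tolist())
E
python3 m2.py; python3 go.py .5752 -.1517 .3
```

```text
clock: 8.07
tcp_pos: [0.5733, -0.1524, 0.1585]
tool_rot: [0.067, 0.998, 0.0, -0.002]
wrist_force: [0.5, 0.3, -0.8]
opening: 0.0707
finger_force: 0.0
clock: 8.7
tcp_pos: [0.465, -0.138, 0.3211]
tool_rot: [0.068, 0.998, -0.001, 0.001]
wrist_force: [-0.0, 0.7, 0.3]
opening: 0.071
finger_force: 0.0
wrist cap 1027 [[-23.7, -21.6, 100.7], [-3.0, -0.9, 107.4], [19.7, 21.1, 109.0]] ((-1.1436079740524292, -0.4196956157684326), 24.054475784301758)
150 102 [[75.0, -11.0, 153.0], [76.0, 1.0, 156.0], [78.0, 12.0, 159.0]]
170 239 [[77.0, -10.0, 161.0], [79.0, 1.0, 168.0], [81.0, 12.0, 175.0]]
190 324 [[73.0, -12.0, 184.0], [75.0, 1.0, 193.0], [77.0, 14.0, 199.0]]
210 220 [[76.0, -12.0, 200.0], [78.0, 1.0, 204.0], [79.0, 14.0, 208.0]]
scene cap 218 [[-25.7, -23.9, 99.3], [-4.0, -4.7, 107.3], [18.0, 19.6, 110.5]] ((-3.5265514850616455, -1.7946182489395142), 25.108116149902344)
150 25 [[73.0, -14.0, 151.0], [75.0, -5.0, 155.0], [82.0, 9.0, 160.0]]
170 45 [[75.0, -13.0, 162.0], [79.0, -9.0, 169.0], [88.0, 7.0, 178.0]]
190 68 [[71.0, -13.0, 183.0], [75.0, -9.0, 192.0], [92.0, 13.0, 199.0]]
210 79 [[74.0, -15.0, 200.0], [85.0, -8.0, 209.0], [97.0, 9.0, 218.0]]
230 121 [[83.0, -17.0, 222.0], [90.0, -14.0, 232.0], [112.0, 13.0, 238.0]]
250 131 [[87.0, -18.0, 241.0], [96.0, -13.0, 249.0], [115.0, 16.0, 258.0]]
270 133 [[92.0, -16.0, 262.0], [107.0, -6.0, 268.0], [120.0, 16.0, 276.0]]
290 50 [[111.0, -8.0, 281.0], [116.0, -4.0, 290.0], [124.0, 4.0, 298.0]]
310 37 [[115.0, -8.0, 301.0], [121.0, -3.0, 306.0], [129.0, 4.0, 309.0]]
t 8.8 tcp [ 0.4661 -0.138   0.3193] shift tool [-0.1099  0.0011  0.0193] toolx [-0.991  0.135 -0.001] z [ 0.001 -0.    -1.   ] F [ 0.1 -0.   0.3] open 0.0706 ff 0.0
```

```bash
python3 -m jog '{"commands":[[[0,0,-0.05],[0,0,0],0.25],[[-0.05,0,0],[0,0,0],0.25],[[-0.05,0,0],[0,0,0],0.25],[[-0.06,0,0],[0,0,0],0.25],[[-0.06,0,0],[0,0,0],0.25]]}' 10
python3 see.py scene s2 250 70 400 200
python3 go.py .6901 -.1669 .2926
```

```text
clock: 9.43
tcp_pos: [0.6863, -0.1677, 0.3672]
tool_rot: [0.068, 0.998, 0.0, -0.001]
wrist_force: [0.5, 0.2, 0.7]
opening: 0.0704
finger_force: 0.0
t 9.47 tcp [ 0.6929 -0.1678  0.3624] shift tool [0.0029 0.0003 0.0698] toolx [-0.991  0.135  0.   ] z [ 0.     0.003 -1.   ] F [ 2.8 -0.2 -3.1] open 0.0706 ff 0.0
```

View pics/s2.png

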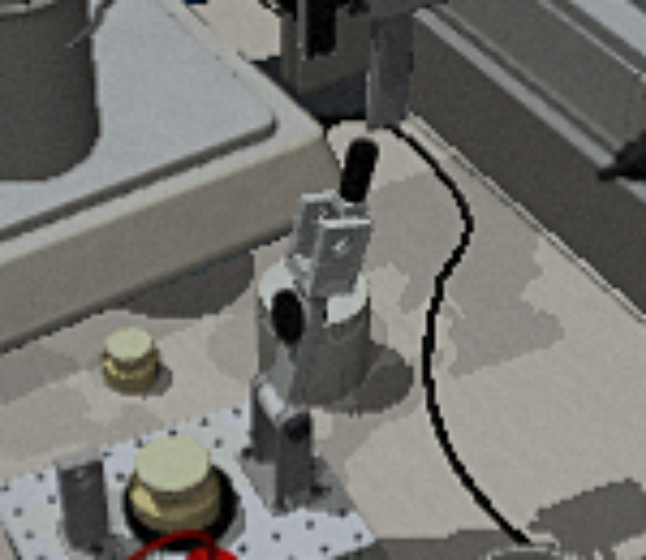

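The jar stands in the nest at (172,490), and the arm's black grip (358,170) is directly under the fingers (388,90). I'll descend and pinch it.

```bash
python3 -m jog '{"commands":[[[0.002,0,0.0],[0,0,0],0.25],[[0,0,0.02],[0,0,0],0.25],[[0,0,0.02],[0,0,0],0.25],[[0,0,0.02],[0,0,0],0.25],[[0,0,0.01],[0,0,0],0.25]]}' 10
python3 go.py .6901 -.1669 .2926
python3 -m jog '{"commands":[[[0,0,0],[0,0,0],1],[[0,0,0],[0,0,0],1],[[0,0,0],[0,0,0],1],[[0,0,0],[0,0,0],1],[[0,0,0],[0,0,0],1]]}' 12
python3 go.py .6901 -.1669 .2926
```

```text
clock: 10.1
tcp_pos: [0.6805, -0.167, 0.2983]
tool_rot: [0.067, 0.998, -0.0, -0.001]
wrist_force: [-0.3, 0.2, 1.3]
opening: 0.0705
finger_force: 0.0
t 10.1 tcp [ 0.6805 -0.167   0.2983] shift tool [-0.0095  0.0014  0.0057] toolx [-0.991  0.134  0.002] z [-0.002 -0.    -1.   ] F [-0.3  0.2  1.3] open 0.0705 ff 0.0
clock: 10.72
tcp_pos: [0.682, -0.167, 0.2997]
tool_rot: [0.067, 0.998, 0.0, 0.0]
wrist_force: [-0.5, -0.0, 0.0]
opening: 0.0242
finger_force: 0.0
t 10.72 tcp [ 0.682  -0.167   0.2997] shift tool [-0.008   0.0012  0.0071] toolx [-0.991  0.134 -0.   ] z [ 0. -0. -1.] F [-0.5 -0.   0. ] open 0.0242 ff 0.0
```

```bash
python3 -m jog '{"commands":[[[-0.004,0.001,0.003],[0,0,0],0.6],[[-0.004,0,0.003],[0,0,0],0.65],[[0,0,0],[0,0,0],0.7],[[0,0,0],[0,0,0],1],[[0,0,0],[0,0,0],1]]}' 12
python3 -m jog '{"commands":[[[0,0,0],[0,0,0],1],[[0,0,0],[0,0,0],1],[[0,0,0],[0,0,0],1],[[0,0,0],[0,0,0],1],[[0,0,0],[0,0,0],1]]}' 12
python3 go.py .6901 -.1669 .2926
```

```text
clock: 11.35
tcp_pos: [0.6902, -0.1653, 0.2934]
tool_rot: [0.067, 0.998, 0.001, 0.0]
wrist_force: [0.5, 3.1, -0.9]
opening: 0.0155
finger_force: 12.0
clock: 11.98
tcp_pos: [0.6902, -0.1654, 0.2934]
tool_rot: [0.067, 0.998, 0.001, 0.0]
wrist_force: [1.3, 5.5, -2.0]
opening: 0.0161
finger_force: 12.0
t 11.97 tcp [ 0.6902 -0.1654  0.2934] shift tool [-0.0001 -0.0015  0.0008] toolx [-0.991  0.133  0.   ] z [ 0.     0.002 -1.   ] F [ 1.3  5.5 -2. ] open 0.0161 ff 12.0
```

Run:
```python
import numpy as np
a=np.linspace(1.823,.054,21); p=175*np.c_[np.cos(a),-np.sin(a)]
for i,d in enumerate(np.diff(p,axis=0)): print(i,d.round(1), end=" ")
```

```text
0 [15.1 -3.2] 1 [15.4 -1.8] 2 [15.5 -0.5] 3 [15.4  0.9] 4 [15.3  2.2] 5 [15.1  3.6] 6 [14.7  4.9] 7 [14.2  6.2] 8 [13.6  7.4] 9 [12.9  8.6] 10 [12.1  9.7] 11 [11.2 10.7] 12 [10.2 11.7] 13 [ 9.1 12.5] 14 [ 8.  13.3] 15 [ 6.8 13.9] 16 [ 5.5 14.5] 17 [ 4.2 14.9] 18 [ 2.9 15.2] 19 [ 1.5 15.4]
```

```bash
python3 -m jog '{"commands":[[[0.0151,0,-0.0032],[0,0,0],1],[[0.0154,0,-0.0018],[0,0,0],1],[[0.0155,0,-0.0005],[0,0,0],1],[[0.0154,0,0.0009],[0,0,0],1],[[0.0153,0,0.0022],[0,0,0],1]]}' 12
python3 - <<'E'
from h import *
s=r.read_state();yaw=np.radians(-7.7);d=s["tcp_pos"][:2]-[.5753,-.1514]
x=d@[np.cos(yaw),np.sin(yaw)]-.072;z=s["tcp_pos"][2]-.124
print(x,z,d@[-np.sin(yaw),np.cos(yaw)],np.hypot(x,z),np.arctan2(z,-x),s["wrist_force"])
E
```

```text
clock: 12.6
tcp_pos: [0.6135, -0.1585, 0.2965]
tool_rot: [0.068, 0.998, -0.001, 0.0]
wrist_force: [-0.5, -0.8, 0.0]
opening: 0.0012
finger_force: 0.0
-0.03323560079528835 0.17247495634488086 -0.001895817452282865 0.17564798810801202 1.3804315570452588 [-0.52622732 -0.82106734  0.0015076 ]
```

```bash
python3 see.py scene s3 250 70 400 200; sed -i 's/\["wrist","scene"\]/["scene","side"]/' m2.py; python3 m2.py
```

```text
scene cap 217 [[-25.1, -23.5, 99.1], [-4.0, -4.8, 107.5], [17.9, 20.1, 110.6]] ((-3.7676889896392822, -0.9398284554481506), 24.88490867614746)
150 18 [[64.0, -12.0, 150.0], [67.0, -10.0, 155.0], [74.0, 1.0, 159.0]]
170 33 [[63.0, -12.0, 162.0], [65.0, -10.0, 171.0], [74.0, 4.0, 179.0]]
190 55 [[52.0, -13.0, 181.0], [63.0, -10.0, 191.0], [75.0, 8.0, 199.0]]
210 58 [[52.0, -13.0, 201.0], [59.0, -8.0, 206.0], [70.0, 6.0, 214.0]]
230 102 [[52.0, -17.0, 223.0], [60.0, -15.0, 231.0], [80.0, 12.0, 239.0]]
250 114 [[51.0, -17.0, 241.0], [63.0, -15.0, 250.0], [79.0, 18.0, 258.0]]
270 109 [[50.0, -16.0, 261.0], [64.0, -11.0, 271.0], [78.0, 12.0, 278.0]]
290 57 [[42.0, -15.0, 281.0], [67.0, -6.0, 289.0], [76.0, 1.0, 299.0]]
310 44 [[41.0, -16.0, 300.0], [63.0, -7.0, 307.0], [75.0, -2.0, 316.0]]
side cap 125 [[-21.9, -24.4, 99.4], [-1.0, -4.8, 106.8], [19.0, 22.0, 109.8]] ((-2.2835092544555664, -0.6904275417327881), 25.263248443603516)
150 15 [[66.0, -14.0, 152.0], [71.0, -10.0, 155.0], [78.0, 2.0, 160.0]]
170 28 [[64.0, -12.0, 161.0], [68.0, -9.0, 170.0], [74.0, 5.0, 179.0]]
190 49 [[54.0, -15.0, 182.0], [65.0, -9.0, 192.0], [78.0, 5.0, 199.0]]
210 42 [[53.0, -13.0, 201.0], [63.0, -9.0, 207.0], [74.0, 4.0, 216.0]]
230 68 [[54.0, -18.0, 223.0], [66.0, -15.0, 231.0], [81.0, 10.0, 239.0]]
250 81 [[52.0, -18.0, 242.0], [66.0, -14.0, 249.0], [81.0, 12.0, 259.0]]
270 89 [[52.0, -18.0, 263.0], [65.0, -8.0, 269.0], [80.0, 14.0, 278.0]]
290 49 [[41.0, -15.0, 282.0], [67.0, -7.0, 290.0], [77.0, 1.0, 298.0]]
310 56 [[41.0, -17.0, 301.0], [66.0, -6.0, 309.0], [77.0, 3.0, 315.0]]
```

View pics/s3.png

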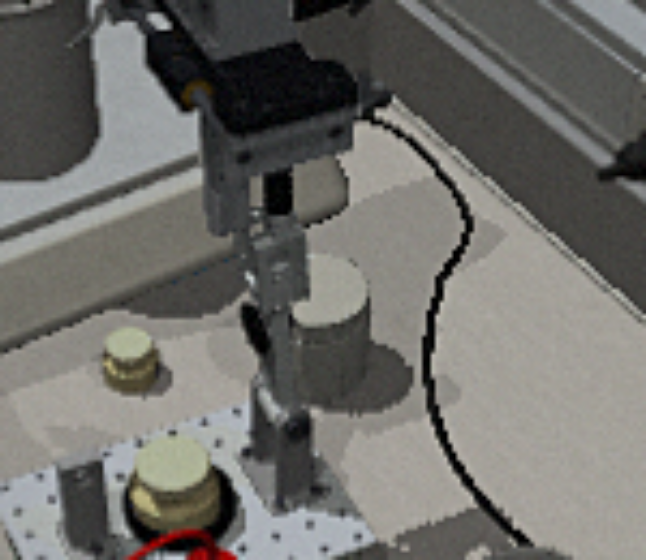

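```bash
python3 -m jog '{"commands":[[[0,0,0],[0,0,0],0.55],[[0,0.0015,-0.003],[0,0,0],0.55],[[0,0.0015,0],[0,0,0],0.55],[[0,0,0],[0,0,0],0.55],[[-0.008,0,0],[0,0,0],0.55]]}' 12
python3 -m jog '{"commands":[[[-0.011,0,0],[0,0,0],0.55],[[-0.011,0,0],[0,0,0],0.55],[[0,0,0],[0,0,0],0.55],[[0,0,0],[0,0,0],0.55],[[0,0,0],[0,0,0],0.55]]}' 12
cat > arm.py <<'E'
from h import *
s=r.read_state();yaw=np.radians(-7.7);d=s["tcp_pos"][:2]-[.5753,-.1514]
x=d@[np.cos(yaw),np.sin(yaw)];z=s["tcp_pos"][2];y=d@[-np.sin(yaw),np.cos(yaw)]
print("shaker mm",(np.array([x,y,z])*1000).round(1),"R",np.hypot(x-.072,z-.124).round(4),"alpha",np.arctan2(z-.124,.072-x).round(3),s["wrist_force"].round(1),s["opening"].round(4))
E
python3 arm.py
```

```text
clock: 13.38
tcp_pos: [0.6223, -0.1549, 0.299]
tool_rot: [0.067, 0.998, -0.0, -0.0]
wrist_force: [-0.4, 0.1, -0.1]
opening: 0.0417
finger_force: 0.0
clock: 14.0
tcp_pos: [0.6438, -0.1578, 0.2989]
tool_rot: [0.067, 0.998, -0.0, -0.0]
wrist_force: [0.1, -0.2, 0.7]
opening: 0.0423
finger_force: 0.0Traceback (most recent call last):
  File "arm.py", line 4, in <module>
    print("shaker mm",(np.array([x,y,z])*1000).round(1),"R",np.hypot(x-.072,z-.124).round(4),"alpha",np.arctan2(z-.124,.072-x).round(3),s["wrist_force"].round(1),s["opening"].round(4))
                                                                                                                                                                  ^^^^^^^^^^^^^^^^^^
AttributeError: 'float' object has no attribute 'round'
```

```bash
sed -i 's/s\["opening"\].round(4)/round(s["opening"],4)/' arm.py; python3 -m jog '{"commands":[[[0,0,0],[0,0,0],1],[[0,0,0],[0,0,0],1],[[0,0,0],[0,0,0],1],[[0,0,0],[0,0,0],1],[[0,0,0],[0,0,0],1]]}' 45
python3 arm.py; python3 see.py wrist w3
python3 - <<'E'
import numpy as np
a=np.linspace(1.553,.054,21); p=175*np.c_[np.cos(a),-np.sin(a)]
for i,d in enumerate(np.diff(p,axis=0)): print(i,d.round(1), end=" ")
E
```

```text
clock: 14.62
tcp_pos: [0.6439, -0.1589, 0.2989]
tool_rot: [0.068, 0.998, -0.001, -0.0]
wrist_force: [-0.4, -2.7, 0.7]
opening: 0.0153
finger_force: 45.0
shaker mm [ 69.    1.7 298.9] R 0.175 alpha 1.553 [-0.4 -2.7  0.7] 0.0153
0 [13.1  0.7] 1 [13.   1.7] 2 [12.8  2.7] 3 [12.6  3.6] 4 [12.3  4.6] 5 [11.9  5.5] 6 [11.5  6.3] 7 [11.   7.2] 8 [10.4  8. ] 9 [9.8 8.7] 10 [9.1 9.5] 11 [ 8.4 10.1] 12 [ 7.6 10.7] 13 [ 6.8 11.2] 14 [ 5.9 11.7] 15 [ 5.  12.1] 16 [ 4.1 12.5] 17 [ 3.1 12.7] 18 [ 2.2 12.9] 19 [ 1.2 13.1]
```

```bash
python3 -m jog '{"commands":[[[0.0131,0,0.0007],[0,0,0],1],[[0.013,0,0.0017],[0,0,0],1],[[0.0128,0,0.0027],[0,0,0],1],[[0.0126,0,0.0036],[0,0,0],1],[[0.0123,0,0.0046],[0,0,0],1]]}' 45
python3 arm.py
```

```text
clock: 15.3
tcp_pos: [0.5828, -0.1507, 0.2881]
tool_rot: [0.068, 0.998, -0.001, 0.003]
wrist_force: [-0.5, -3.5, 10.1]
opening: 0.0146
finger_force: 45.0
shaker mm [  7.3   1.7 288.1] R 0.1763 alpha 1.195 [-0.5 -3.5 10.1] 0.0146
```

```bash
python3 -m jog '{"commands":[[[0.0119,0,0.0055],[0,0,0],1],[[0.0115,0,0.0063],[0,0,0],1],[[0.011,0,0.0072],[0,0,0],1],[[0.0104,0,0.008],[0,0,0],1],[[0.0098,0,0.0087],[0,0,0],1]]}' 45
python3 arm.py
```

```text
clock: 15.92
tcp_pos: [0.5245, -0.1428, 0.2515]
tool_rot: [0.068, 0.998, -0.001, -0.001]
wrist_force: [-8.4, -2.3, 12.2]
opening: 0.0145
finger_force: 45.0
shaker mm [-51.5   1.7 251.5] R 0.1775 alpha 0.801 [-8.4 -2.3 12.2] 0.0145
```

```bash
python3 -m jog '{"commands":[[[0.0091,0,0.0095],[0,0,0],1],[[0.0084,0,0.0101],[0,0,0],1],[[0.0076,0,0.0107],[0,0,0],1],[[0.0068,0,0.0112],[0,0,0],1],[[0.0059,0,0.0117],[0,0,0],1]]}' 45
python3 arm.py
```

```text
clock: 16.55
tcp_pos: [0.4852, -0.1375, 0.1963]
tool_rot: [0.068, 0.998, -0.001, -0.004]
wrist_force: [-8.2, -3.6, 6.7]
opening: 0.0146
finger_force: 45.0
shaker mm [-91.2   1.7 196.3] R 0.1785 alpha 0.417 [-8.2 -3.6  6.7] 0.0146
```

```bash
python3 -m jog '{"commands":[[[0.0045,0,0.0121],[0,0,0],1],[[0.0035,0,0.0125],[0,0,0],1],[[0.0025,0,0.0127],[0,0,0],1],[[0.0015,0,0.0129],[0,0,0],1],[[0.000,0,0.010],[0,0,0],1]]}' 45
python3 arm.py
```

```text
clock: 17.18
tcp_pos: [0.4703, -0.1355, 0.1349]
tool_rot: [0.068, 0.998, -0.001, -0.007]
wrist_force: [-11.9, -2.3, 4.0]
opening: 0.0147
finger_force: 45.0
shaker mm [-106.2    1.7  134.9] R 0.1785 alpha 0.061 [-11.9  -2.3   4. ] 0.0147
```

```bash
python3 -m jog '{"commands":[[[-0.002,0,0.002],[0,0,0],1],[[0,0,0.002],[0,0,0],1],[[0,0,0.002],[0,0,0],1],[[0,0,0.001],[0,0,0],1],[[0,0,0],[0,0,0],1]]}' 45
python3 arm.py
```

```text
clock: 17.8
tcp_pos: [0.4702, -0.1355, 0.1276]
tool_rot: [0.068, 0.998, -0.0, -0.009]
wrist_force: [-13.9, -1.9, 1.1]
opening: 0.015
finger_force: 45.0
shaker mm [-106.2    1.7  127.6] R 0.1783 alpha 0.02 [-13.9  -1.9   1.1] 0.015
```

```bash
python3 -m jog '{"commands":[[[-0.003,0,0.003],[0,0,0],1],[[0,0,0.003],[0,0,0],1],[[0,0,0.002],[0,0,0],1],[[0,0,0],[0,0,0],1],[[0,0,0],[0,0,0],1]]}' 45
python3 arm.py
python3 - <<'E'
from h import *
exec(open("m2.py").read().split("for n")[0])
for n in ["scene","side"]:
    im,d=vision.snapshot(n); cv2.imwrite(f"pics/m3{n}.png",im); c=cam(n); v,u=np.nonzero(d>0); q=sh(backproj(n,np.c_[u,v],d[v,u],c))
    for x in range(-90,80,15):
        k=(abs(q[:,0]-x)<7)&(abs(q[:,1])<22)&(q[:,2]>112)&(q[:,2]<175)
        if k.sum()>3: print(n,x,k.sum(),np.percentile(q[k][:,2],[50,90,98]).round(1))
E
```

```text
clock: 18.42
tcp_pos: [0.4716, -0.1357, 0.119]
tool_rot: [0.068, 0.998, -0.0, -0.011]
wrist_force: [-15.7, -1.3, 0.1]
opening: 0.0152
finger_force: 45.0
shaker mm [-104.9    1.7  119. ] R 0.1769 alpha -0.028 [-15.7  -1.3   0.1] 0.0152
scene -75 13 [118.8 121.4 122.8]
scene -60 17 [118.2 121.4 123.2]
scene -45 63 [135.4 143.  144.4]
scene -30 78 [140.2 142.8 143.8]
scene -15 50 [129.6 131.9 132.2]
scene 0 64 [128.7 134.4 136.9]
scene 15 51 [129.6 132.3 134.1]
scene 30 48 [129.5 132.1 133.3]
scene 45 46 [129.2 131.7 132.3]
scene 60 74 [129.3 134.2 135.4]
scene 75 54 [134.5 136.6 137.5]
side -90 26 [138.5 148.6 156.5]
side -75 39 [136.9 142.4 143.1]
side -60 57 [138.3 142.1 143.3]
side -45 58 [139.6 142.  143.1]
side -30 55 [138.3 141.8 142.8]
side -15 35 [127.9 130.7 132.5]
side 0 46 [127.8 134.5 136.2]
side 15 38 [128.4 132.  132.6]
side 30 31 [128.2 130.9 132.6]
side 45 29 [129.  131.8 132.8]
side 60 41 [128.1 131.5 132.7]
side 75 40 [133.2 135.8 137.1]
```

Fork top reads about 142 mm along its length, so the arm is right down. I'll release, rise and go over the pin.

```bash
python3 -m jog '{"commands":[[[0,0,0],[0,0,0],0.5],[[0,0,0],[0,0,0],0.5],[[0,0,0],[0,0,0],0.5],[[0,0,-0.03],[0,0,0],0.5],[[0,0,-0.04],[0,0,0],0.5]]}' 20
python3 -m jog '{"commands":[[[0,0,-0.055],[0,0,0],0.5],[[0,0,-0.055],[0,0,0],0.5],[[-0.033,-0.048,0],[0,0,0],0.5],[[-0.033,-0.048,0],[0,0,0],0.5],[[-0.033,-0.048,0],[0,0,0],0.5]]}' 20
python3 -m jog '{"commands":[[[-0.033,-0.048,0],[0,0,0],0.5],[[-0.033,-0.048,0],[0,0,0],0.5],[[-0.033,-0.048,0],[0,0,0],0.5],[[0,0,0],[0,0,0],0.5],[[0,0,0],[0,0,0],0.5]]}' 20
python3 see.py wrist w4
cat > pin.py <<'E'
from h import *
im,d=vision.snapshot("wrist"); c=cam("wrist"); v,u=np.nonzero(d>0); P=backproj("wrist",np.c_[u,v],d[v,u],c); C=im[v,u].astype(int)
for n in [0]:
  m=(C[:,2]>90)&(C[:,1]<60)&(C[:,0]<60)&(P[:,2]<.04)&(P[:,2]>.003)&(abs(P[:,0]-.57)<.08)&(abs(P[:,1]+.455)<.07); q=P[m]
  print("red",m.sum(),np.median(q[:,2]),np.percentile(q[:,2],[5,95]))
  t=q[q[:,2]>np.percentile(q[:,2],95)-.005]; rc=cv2.minAreaRect((t[:,:2]*1000).astype(np.float32)); print(rc)
  m2=(P[:,2]>.006)&(P[:,2]<.03)&(abs(P[:,0]-.57)<.09)&(abs(P[:,1]+.455)<.07)
  k=P[m2]; g=np.array(rc[0])/1000; mu=k[:,:2].mean(0); w=np.linalg.svd(k[:,:2]-mu,full_matrices=False)[2][0]; w*=np.sign(w[0])
  print("axis yaw",np.degrees(np.arctan2(w[1],w[0])),"extent",np.percentile((k[:,:2]-g)@w,[1,99]),"perp",np.median((k[:,:2]-g)@[-w[1],w[0]]))
E
python3 pin.py; python3 go.py .56 -.453 .021; python3 -c "
from h import *
print(r.read_state()['joints'].round(2))"
```

```text
clock: 19.15
tcp_pos: [0.4823, -0.1354, 0.1919]
tool_rot: [0.067, 0.998, 0.001, -0.001]
wrist_force: [1.5, 0.2, 0.6]
opening: 0.0471
finger_force: 0.0
clock: 19.77
tcp_pos: [0.5624, -0.2932, 0.3023]
tool_rot: [0.067, 0.998, -0.0, 0.001]
wrist_force: [0.5, -0.3, 1.1]
opening: 0.047
finger_force: 0.0
clock: 20.4
tcp_pos: [0.6402, -0.4467, 0.3008]
tool_rot: [0.067, 0.998, 0.001, -0.0]
wrist_force: [-0.3, 0.4, -0.5]
opening: 0.0469
finger_force: 0.0
red 454 0.02119642214908518 [0.01949277 0.02267396]
((552.5746459960938, -444.02044677734375), (19.978105545043945, 43.071311950683594), 60.91571044921875)
axis yaw 32.95993879629421 extent [-0.10005902  0.03689302] perp -0.020735422931810025
t 20.5 tcp [ 0.6402 -0.446   0.3024] shift tool [ 0.0787 -0.0177  0.2813] toolx [-0.991  0.132 -0.001] z [ 0.001  0.001 -1.   ] F [-1.5 -0.3 -0.2] open 0.0473 ff 0.0
[ 0.71  0.82 -0.36  0.93  0.27  1.43  1.86]
```

View pics/w4.png

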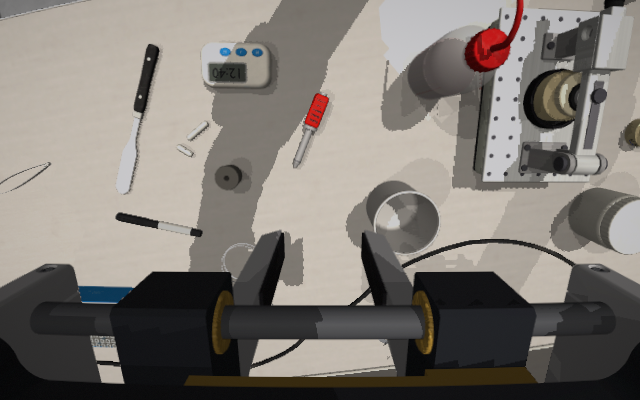

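The pin's red grip is at (317,112) and its tip at (298,165), so yaw is about -29°. I'll align the tool opposite to the pin direction and go down.

```bash
python3 -m jog '{"commands":[[[0.02,0,0.03],[0,0,0.125],0.5],[[0.02,0,0.03],[0,0,0.125],0.5],[[0.02,0,0.03],[0,0,0.125],0.5],[[0,0,0],[0,0,0],0.5],[[0,0,0],[0,0,0],0.5]]}' 20
python3 pin.py; python3 go.py .5526 -.4440 .021
```

```text
clock: 21.12
tcp_pos: [0.584, -0.4325, 0.214]
tool_rot: [0.251, 0.968, -0.0, 0.002]
wrist_force: [1.3, 0.2, 0.6]
opening: 0.0471
finger_force: 0.0
red 645 0.02050021086239682 [0.01871479 0.02198798]
((553.04443359375, -443.88092041015625), (18.407625198364258, 42.30178451538086), 59.9636344909668)
axis yaw 33.70386023357679 extent [-0.10105019  0.03547814] perp -0.01848695431820855
t 21.18 tcp [ 0.5843 -0.4327  0.214 ] shift tool [ 0.0231 -0.0253  0.1929] toolx [-0.874  0.486 -0.005] z [ 0.004 -0.002 -1.   ] F [0.2 0.2 0.3] open 0.047 ff 0.0
```

```bash
python3 -m jog '{"commands":[[[0.0115,-0.0126,0.03],[0,0,0],0.5],[[0.0115,-0.0126,0.03],[0,0,0],0.5],[[0,0,0.04],[0,0,0],0.5],[[0,0,0.03],[0,0,0],0.5],[[0,0,0],[0,0,0],0.5]]}' 20
python3 go.py .5528 -.4439 .0215
```

```text
clock: 21.8
tcp_pos: [0.5499, -0.4427, 0.0802]
tool_rot: [0.252, 0.968, 0.001, -0.001]
wrist_force: [-0.0, -0.4, -0.9]
opening: 0.0469
finger_force: 0.0
t 21.8 tcp [ 0.5499 -0.4427  0.0802] shift tool [-0.0033  0.0003  0.0587] toolx [-0.873  0.487  0.002] z [-0.002  0.002 -1.   ] F [-0.  -0.4 -0.9] open 0.0469 ff 0.0
```

```bash
python3 -m jog '{"commands":[[[-0.003,0.0003,0.02],[0,0,0],0.5],[[0,0,0.02],[0,0,0],0.5],[[0,0,0.012],[0,0,0],0.5],[[0,0,0.0055],[0,0,0],0.5],[[0,0,0],[0,0,0],0.6]]}' 20
python3 go.py .5528 -.4439 .0215
python3 -m jog '{"commands":[[[0,0,0],[0,0,0],1],[[0,0,0],[0,0,0],1],[[0,0,0],[0,0,0],1],[[0,0,0],[0,0,0],1],[[0,0,0],[0,0,0],1]]}' 40
python3 go.py .5528 -.4439 .0215
```

```text
clock: 22.42
tcp_pos: [0.5525, -0.4444, 0.0236]
tool_rot: [0.252, 0.968, 0.0, -0.0]
wrist_force: [0.3, 0.1, -0.4]
opening: 0.0402
finger_force: 0.0
t 22.43 tcp [ 0.5525 -0.4444  0.0236] shift tool [-0.      0.0006  0.0021] toolx [-0.873  0.488  0.   ] z [-0.  0. -1.] F [ 0.3  0.1 -0.4] open 0.0402 ff 0.0
clock: 23.05
tcp_pos: [0.553, -0.4447, 0.0246]
tool_rot: [0.252, 0.968, -0.0, 0.0]
wrist_force: [-0.1, 0.8, 5.3]
opening: 0.0197
finger_force: 40.0
t 23.05 tcp [ 0.553  -0.4447  0.0246] shift tool [0.0006 0.0006 0.0031] toolx [-0.873  0.488 -0.001] z [ 0.001 -0.001 -1.   ] F [-0.1  0.8  5.3] open 0.0197 ff 40.0
```

```bash
python3 -m jog '{"commands":[[[0,0,-0.03],[0,0,0],1],[[0,0,-0.06],[0,0,0],1],[[0,0,-0.06],[0,0,0],1],[[0,0,-0.06],[0,0,0],1],[[0,0,-0.06],[0,0,0],1]]}' 40
python3 -m jog '{"commands":[[[0,0,0],[0,0,0.149],1],[[0,0,0],[0,0,0.149],1],[[0,0,0],[0,0,0.149],1],[[0,0,0],[0,0,0.149],1],[[0,0,0],[0,0,0.149],1]]}' 40
python3 -m jog '{"commands":[[[0,0,0],[0,0,0.149],1],[[0,0,0],[0,0,0.149],1],[[0,0,0],[0,0,0.149],1],[[0,0,0],[0,0,0],1],[[0,0,0],[0,0,0],1]]}' 40
python3 go.py .5303 -.0253 .30
```

```text
clock: 23.68
tcp_pos: [0.552, -0.4444, 0.2954]
tool_rot: [0.252, 0.968, 0.0, -0.0]
wrist_force: [0.7, -0.8, 0.1]
opening: 0.0197
finger_force: 40.0
clock: 24.3
tcp_pos: [0.5521, -0.4443, 0.2931]
tool_rot: [0.589, 0.808, -0.0, -0.001]
wrist_force: [0.0, -0.5, -0.5]
opening: 0.02
finger_force: 40.0
clock: 24.92
tcp_pos: [0.5524, -0.4444, 0.2936]
tool_rot: [0.751, 0.66, -0.0, -0.0]
wrist_force: [-0.4, -0.5, -1.4]
opening: 0.0192
finger_force: 40.0
t 24.93 tcp [ 0.5524 -0.4444  0.2936] shift tool [ 0.4128 -0.0756 -0.0062] toolx [0.128 0.992 0.   ] z [-0.001  0.    -1.   ] F [-0.4 -0.5 -1.4] open 0.0192 ff 40.0
```

```bash
python3 -m jog '{"commands":[[[0.04,-0.01,0],[0,0,0],1],[[0.055,-0.01,0],[0,0,0.006],1],[[0.055,-0.01,0],[0,0,0],1],[[0.055,-0.01,0],[0,0,0],1],[[0.055,-0.01,0],[0,0,0],1]]}' 40
python3 -m jog '{"commands":[[[0.055,-0.01,0],[0,0,0],1],[[0.055,-0.01,0],[0,0,0],1],[[0.043,-0.0056,0],[0,0,0],1],[[0,0,0],[0,0,0],1],[[0,0,0],[0,0,0],1]]}' 40
python3 go.py .5303 -.0253 .1386; python3 arm.py
python3 - <<'E'
from h import *
exec(open("m2.py").read().split("for n")[0])
for n in ["scene","side"]:
    im,d=vision.snapshot(n); cv2.imwrite(f"pics/m4{n}.png",im); np.save(f"m4{n}.npy",d); c=cam(n); v,u=np.nonzero(d>0); q=sh(backproj(n,np.c_[u,v],d[v,u],c))
    # fork cheek: near side face
    k=(q[:,0]<-30)&(q[:,0]>-95)&(abs(q[:,1])<24)&(q[:,2]>112)&(q[:,2]<150)
    t=q[k&(q[:,2]>139)]; print(n,"fork top",len(t),np.percentile(t,[3,50,97],axis=0).round(1).tolist())
    t=q[k&(q[:,1]<-14)]; print("cheek",len(t),np.percentile(t,[3,50,97],axis=0).round(1).tolist())
    k=(abs(q[:,0]+62)<40)&(q[:,1]>15)&(q[:,1]<75)&(q[:,2]>255)&(q[:,2]<310)
    t=q[k]; print("pin shank",len(t)); 
    for y in range(20,75,10):
        t=q[k&(abs(q[:,1]-y)<5)]
        if len(t)>3: print(y,np.percentile(t,[3,50,97],axis=0).round(1).tolist())
    o=proj(n,[[*(c0+(-.062)*X),.124]]); print("eye px",o)
E
```

```text
clock: 25.55
tcp_pos: [0.5378, -0.1784, 0.2942]
tool_rot: [0.753, 0.658, 0.0, 0.0]
wrist_force: [0.8, -0.3, -0.3]
opening: 0.0199
finger_force: 40.0
clock: 26.18
tcp_pos: [0.5335, -0.0261, 0.2941]
tool_rot: [0.754, 0.657, -0.0, 0.0]
wrist_force: [0.1, -1.4, -1.0]
opening: 0.0194
finger_force: 40.0
t 26.18 tcp [ 0.5335 -0.0261  0.2941] shift tool [ 0.0005 -0.0033  0.1555] toolx [ 0.136  0.991 -0.001] z [ 0.    -0.001 -1.   ] F [ 0.1 -1.4 -1. ] open 0.0194 ff 40.0
shaker mm [-58.2 118.6 294.1] R 0.2142 alpha 0.917 [ 0.1 -1.4 -1. ] 0.0194
scene fork top 197 [[-90.6, -16.1, 139.4], [-55.0, -0.9, 141.9], [-31.4, 15.7, 144.1]]
cheek 118 [[-74.0, -18.0, 112.7], [-50.6, -16.1, 129.0], [-31.4, -14.2, 143.3]]
pin shank 45
40 [[-61.9, 37.2, 279.6], [-59.4, 41.8, 282.1], [-57.1, 43.8, 287.1]]
50 [[-61.7, 45.7, 280.5], [-58.3, 50.8, 284.4], [-54.3, 53.4, 285.6]]
60 [[-62.8, 56.9, 281.4], [-59.3, 59.7, 284.0], [-54.2, 62.8, 286.1]]
70 [[-62.1, 66.8, 281.2], [-59.3, 69.6, 285.1], [-53.3, 73.5, 286.6]]
eye px [[268.02642976 179.57929366]]
side fork top 108 [[-90.2, -17.2, 139.3], [-56.1, -1.8, 141.3], [-32.3, 16.4, 143.4]]
cheek 72 [[-72.4, -19.3, 112.8], [-51.6, -16.0, 132.0], [-30.8, -14.1, 142.2]]
pin shank 28
40 [[-60.2, 35.8, 277.3], [-58.4, 40.5, 281.1], [-53.9, 44.1, 284.1]]
50 [[-62.3, 46.4, 277.7], [-58.5, 48.1, 282.2], [-53.7, 53.8, 285.7]]
70 [[-61.9, 65.6, 280.8], [-56.6, 71.7, 282.6], [-53.4, 74.7, 285.3]]
eye px [[283.99017688 177.06119131]]
```

```bash
python3 -m jog '{"commands":[[[0,-0.0035,0.03],[0,0,0],1],[[0,0,0.04],[0,0,0],1],[[0,0,0.04],[0,0,0],1],[[0,0,0.03],[0,0,0],1],[[0,0,0.0155],[0,0,0],1]]}' 40
python3 -m jog '{"commands":[[[0,0,0],[0,0,0],1],[[0,0,0],[0,0,0],1],[[0,0,0],[0,0,0],1],[[0,0,0],[0,0,0],1],[[0,0,0],[0,0,0],1]]}' 40
python3 arm.py
python3 - <<'E'
from h import *
exec(open("m2.py").read().split("for n")[0])
for n in ["scene","side"]:
    im,d=vision.snapshot(n); c=cam(n); v,u=np.nonzero(d>0); q=sh(backproj(n,np.c_[u,v],d[v,u],c))
    k=(abs(q[:,0]+62)<25)&(q[:,1]>22)&(q[:,1]<75)&(q[:,2]>105)&(q[:,2]<150)
    for y in range(30,75,10):
        t=q[k&(abs(q[:,1]-y)<5)]
        if len(t)>3: print(n,y,np.percentile(t,[3,50,97],axis=0).round(1).tolist())
    cv2.imwrite(f"pics/z{n}.png",cv2.resize(im[130:220,230:330],None,fx=6,fy=6,interpolation=cv2.INTER_CUBIC))
E
```

```text
clock: 26.9
tcp_pos: [0.5294, -0.0261, 0.137]
tool_rot: [0.755, 0.656, -0.001, -0.0]
wrist_force: [-0.0, -0.3, -0.9]
opening: 0.0197
finger_force: 40.0
clock: 27.52
tcp_pos: [0.5302, -0.0246, 0.1389]
tool_rot: [0.754, 0.657, 0.0, 0.0]
wrist_force: [-0.1, 0.7, -1.5]
opening: 0.0194
finger_force: 40.0
shaker mm [-61.7 119.7 138.9] R 0.1345 alpha 0.111 [-0.1  0.7 -1.5] 0.0194
scene 40 [[-67.4, 39.3, 122.0], [-63.5, 41.9, 126.3], [-59.0, 44.4, 129.0]]
scene 50 [[-67.4, 45.9, 125.2], [-63.9, 49.6, 128.2], [-60.7, 53.5, 130.7]]
scene 60 [[-67.2, 55.9, 124.8], [-64.0, 60.7, 129.1], [-59.7, 64.5, 130.7]]
scene 70 [[-67.8, 65.7, 127.0], [-64.5, 68.6, 128.3], [-59.4, 74.4, 131.0]]
side 40 [[-65.9, 40.6, 125.9], [-60.3, 41.3, 127.4], [-57.3, 44.2, 129.8]]
side 50 [[-65.5, 47.2, 125.2], [-62.7, 52.3, 126.8], [-59.3, 54.0, 127.4]]
side 60 [[-64.4, 57.2, 126.3], [-61.0, 61.3, 128.2], [-57.8, 64.4, 130.6]]
```

View pics/zscene.png

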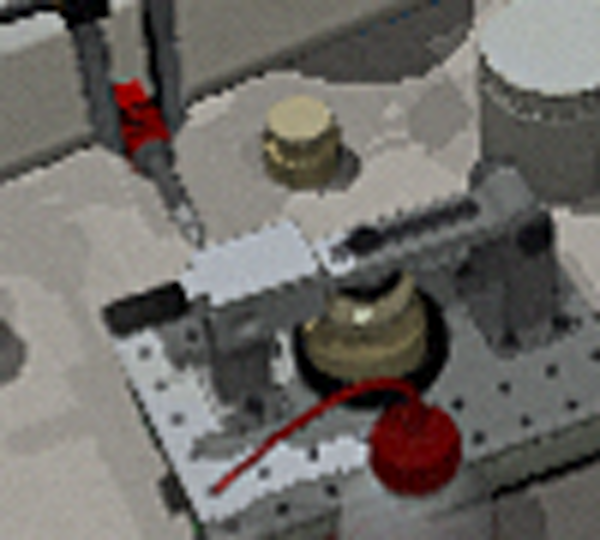

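The arm lies flat over the jar, and the pin tip (198,235) points at the fork's left cheek (230,285). I'll start the insertion.

```bash
python3 -m jog '{"commands":[[[-0.008,0,0],[0,0,0],1],[[-0.006,0,0],[0,0,0],1],[[-0.004,0,0],[0,0,0],1],[[-0.004,0,0],[0,0,0],1],[[-0.004,0,0],[0,0,0],1]]}' 40
python3 arm.py; sed -n 1,1p /dev/null; python3 go.py .53 -.02 .1386
```

```text
clock: 28.25
tcp_pos: [0.5265, -0.0506, 0.1385]
tool_rot: [0.754, 0.657, 0.0, -0.0]
wrist_force: [0.1, 0.5, -0.6]
opening: 0.0199
finger_force: 40.0
shaker mm [-61.9  93.3 138.5] R 0.1347 alpha 0.108 [ 0.1  0.5 -0.6] 0.0199
t 28.25 tcp [ 0.5265 -0.0506  0.1385] shift tool [ 0.0308 -0.0007 -0.0001] toolx [0.137 0.991 0.   ] z [ 0.  0. -1.] F [ 0.1  0.5 -0.6] open 0.0199 ff 40.0
```

```bash
python3 -m jog '{"commands":[[[-0.005,0,0],[0,0,0],1],[[-0.005,0,0],[0,0,0],1],[[-0.005,0,0],[0,0,0],1],[[-0.005,0,0],[0,0,0],1],[[-0.005,0,0],[0,0,0],1]]}' 40
python3 arm.py
```

```text
clock: 28.88
tcp_pos: [0.5231, -0.0755, 0.1385]
tool_rot: [0.754, 0.657, 0.0, 0.0]
wrist_force: [0.4, 0.3, -1.1]
opening: 0.0193
finger_force: 40.0
shaker mm [-61.9  68.3 138.5] R 0.1347 alpha 0.108 [ 0.4  0.3 -1.1] 0.0193
```

Tip has passed through both cheeks with no force. I'll continue until the collar bears.

```bash
python3 -m jog '{"commands":[[[-0.006,0,0],[0,0,0],1],[[-0.006,0,0],[0,0,0],1],[[-0.005,0,0],[0,0,0],1],[[-0.004,0,0],[0,0,0],1],[[-0.002,0,0],[0,0,0],1]]}' 40
python3 arm.py
python3 -m jog '{"commands":[[[-0.001,0,0],[0,0,0],1],[[-0.001,0,0],[0,0,0],1],[[-0.001,0,0],[0,0,0],1],[[0,0,0],[0,0,0],1],[[0,0,0],[0,0,0],1]]}' 40
python3 arm.py
```

```text
clock: 29.5
tcp_pos: [0.52, -0.0982, 0.1385]
tool_rot: [0.754, 0.657, 0.0, 0.0]
wrist_force: [0.6, 0.2, -0.9]
opening: 0.0195
finger_force: 40.0
shaker mm [-61.9  45.4 138.5] R 0.1347 alpha 0.108 [ 0.6  0.2 -0.9] 0.0195
clock: 30.12
tcp_pos: [0.5197, -0.1004, 0.1385]
tool_rot: [0.754, 0.657, 0.0, -0.0]
wrist_force: [1.2, 1.3, 0.2]
opening: 0.0197
finger_force: 40.0
shaker mm [-62.   43.  138.5] R 0.1347 alpha 0.108 [1.2 1.3 0.2] 0.0197
```

```bash
python3 -m jog '{"commands":[[[-0.001,0,0],[0,0,0],1],[[-0.001,0,0],[0,0,0],1],[[-0.001,0,0],[0,0,0],1],[[0,0,0],[0,0,0],1],[[0,0,0],[0,0,0],1]]}' 40
python3 arm.py
python3 -m jog '{"commands":[[[-0.001,0,0],[0,0,0],1],[[-0.001,0,0],[0,0,0],1],[[0,0,0],[0,0,0],1],[[0,0,0],[0,0,0],1],[[0,0,0],[0,0,0],1]]}' 40
python3 arm.py
```

```text
clock: 30.75
tcp_pos: [0.5196, -0.1006, 0.1385]
tool_rot: [0.753, 0.658, 0.001, -0.001]
wrist_force: [1.5, 8.3, 0.9]
opening: 0.0196
finger_force: 40.0
shaker mm [-62.   42.9 138.5] R 0.1347 alpha 0.108 [1.5 8.3 0.9] 0.0196
clock: 31.38
tcp_pos: [0.5196, -0.1007, 0.1385]
tool_rot: [0.753, 0.658, 0.002, -0.002]
wrist_force: [2.3, 12.0, 0.6]
opening: 0.0196
finger_force: 40.0
shaker mm [-62.   42.8 138.5] R 0.1348 alpha 0.108 [ 2.3 12.   0.6] 0.0196
```

Collar bears (12 N, at exactly 43 mm). I'll ease off, release and rise.

```bash
python3 -m jog '{"commands":[[[0.003,0,0],[0,0,0],1],[[0,0,0],[0,0,0],0.55],[[0,0,0],[0,0,0],0.55],[[0,0,0],[0,0,0],0.55],[[0,0,0],[0,0,0],0.55]]}' 20
python3 -m jog '{"commands":[[[0,0,-0.015],[0,0,0],0.55],[[0,0,-0.04],[0,0,0],0.55],[[0,0,-0.05],[0,0,0],0.55],[[0,-0.03,-0.05],[0,0,0],0.55],[[0,-0.03,-0.02],[0,0,0],0.55]]}' 20
python3 arm.py
python3 - <<'E'
from h import *
exec(open("m2.py").read().split("for n")[0])
for n in ["scene","side"]:
    im,d=vision.snapshot(n); c=cam(n); v,u=np.nonzero(d>0); q=sh(backproj(n,np.c_[u,v],d[v,u],c)); C=im[v,u].astype(int)
    k=(abs(q[:,0]+62)<25)&(q[:,1]>15)&(q[:,1]<80)&(q[:,2]>105)&(q[:,2]<150)&(C[:,2]>90)&(C[:,1]<60)
    print(n,"red",k.sum(),np.percentile(q[k],[2,50,98],axis=0).round(1).tolist())
    k=(q[:,0]<-30)&(q[:,0]>-95)&(abs(q[:,1])<18)&(q[:,2]>135)&(q[:,2]<160); print("fork top",np.percentile(q[k][:,2],[5,50,95]).round(1))
    for t in ["wash_bottle","steel_cup","white_jar","timer"]:
        o=vision.cut_out(t,n)
        if o: print(t,round(o[0]["p"],2),np.median(cloud(n,o[0]["pixels"],d,c),0).round(3))
    if n=="scene": cv2.imwrite("pics/fin.png",cv2.resize(im[130:260,220:400],None,fx=4.2,fy=4.2,interpolation=cv2.INTER_CUBIC))
E
```

```text
clock: 32.0
tcp_pos: [0.5191, -0.1034, 0.1385]
tool_rot: [0.754, 0.657, -0.0, 0.0]
wrist_force: [0.4, -0.1, -0.2]
opening: 0.0423
finger_force: 0.0
clock: 32.62
tcp_pos: [0.4605, -0.0948, 0.3172]
tool_rot: [0.754, 0.657, 0.002, 0.002]
wrist_force: [-0.2, 0.1, -0.8]
opening: 0.0424
finger_force: 0.0
shaker mm [-121.4   40.7  317.2] R 0.2734 alpha 0.785 [-0.2  0.1 -0.8] 0.0424
scene red 61 [[-70.0, 29.1, 124.4], [-61.9, 47.5, 129.5], [-52.4, 64.3, 134.1]]
fork top [136.2 141.1 143.7]
wash_bottle 0.81 [ 0.512 -0.299  0.111]
steel_cup 0.6 [ 0.705 -0.348  0.053]
white_jar 0.73 [ 0.744 -0.057  0.072]
timer 0.6 [ 0.477 -0.548  0.022]
side red 16 [[-68.7, 41.9, 127.0], [-62.1, 48.0, 128.9], [-54.2, 57.6, 131.7]]
fork top [136.  140.7 143.3]
wash_bottle 0.88 [ 0.518 -0.304  0.094]
steel_cup 0.78 [ 0.699 -0.367  0.058]
timer 0.91 [ 0.477 -0.552  0.02 ]
```

View pics/fin.png

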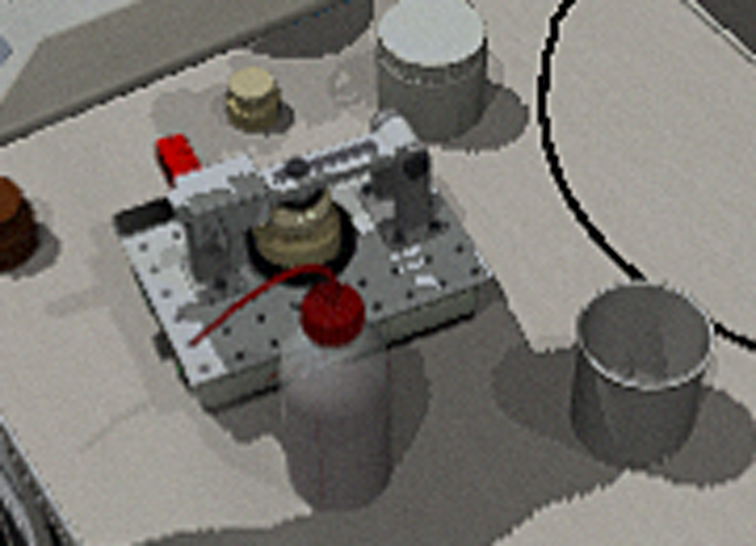

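The arm lies flat and the red grip (178,158) is tight against the fork. Bottle, cup and white jar haven't moved. One check that the tip shows on the far side.

Run:
```python
from h import *
exec(open("m2.py").read().split("for n")[0])
for n in ["scene","side"]:
    im,d=vision.snapshot(n); c=cam(n); v,u=np.nonzero(d>0); q=sh(backproj(n,np.c_[u,v],d[v,u],c))
    k=(abs(q[:,0]+62)<9)&(q[:,1]<-19)&(q[:,1]>-50)&(abs(q[:,2]-124)<9); print(n,k.sum(),q[k].min(0) if k.any() else "",q[k].max(0) if k.any() else "")
    k=(abs(q[:,0]+62)<20)&(q[:,1]>18)&(q[:,1]<75)&(abs(q[:,2]-126)<12); print(np.percentile(q[k],[2,98],axis=0).round(1).tolist())
```

```text
scene 25 [-66.92322836 -38.37559265 125.37991123] [-57.24258261 -19.55053368 130.87041561]
[[-72.8, 26.9, 117.4], [-52.1, 63.9, 134.3]]
side 9 [-66.99265363 -38.6912214  125.66059121] [-56.82889729 -19.10583439 131.57138835]
[[-69.1, 34.4, 125.4], [-50.0, 65.3, 132.3]]
```

The tip stands out about 40 mm on the far side, as it should when the pin is fully seated.

```bash
python3 -c "
from station import r
print(r.job_done())"
```

```text
the job is handed in; nothing more can be done
None
```

The beige-capped jar stands in the nest, the hold-down arm is level with its fork over the lug, and the lock pin is in from the left with its collar home. The job was handed in at about 33 s.

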